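# Lock the job card in its stand and hold the spring clip gaping over its edge

### The job

Push the job card along the slot of its stand until it is hard against the end stop, and keep it pressed there for about a second so that the sprung pin pops out behind it and locks it in. Then squeeze the wider of the two spring clips, lift it off the clip rail, and bring it down squeezed wide open over the middle of the card's top edge, square to it, with the jaws reaching at least a centimetre down, one on each side and neither touching the card. Finish while still holding the clip gaping there, ready for a pouch to be slipped in; leave the narrower clip on the rail and everything else where it is.

Things in the scene. Friction and masses are not known exactly. Their poses are not given: they have to be found in the camera images.
- stand: Aluminium card stand, fixed to the table: foot 62 mm (x) by 196 mm (y), 10 mm thick, with two walls up to z = 38 mm from y = -88 to +80 mm and a 5.5 mm slot between them along own y; slot floor at z = 10 mm. Origin on the table under the slot's centre plane (x = 0); +y runs along the slot to the end stop, +z up.
- end_stop: Aluminium post 24 mm wide and 10 mm thick that closes the +y end of the slot, top at z = 80 mm; its stop face is at y = +80 mm in the stand's frame. Its origin and axes are those of the stand.
- pin (a joint): Sprung index pin, 7 mm thick, round nose, in the slot's front (-x) wall at y = -35 mm, z = 26 mm of the stand's frame; its black pull knob stands up to 50 mm in front of the slot. 0 = held back by the card's face, +0.004 m = sprung across the slot (locked). It pops out by itself once the card's back edge has passed it, in the last 2 mm before the stop.
- card: Stiff grey board with a ruled paper sheet on its faces: 4 mm thick (own x), 110 mm long (own y), 90 mm high (own z), about 120 g, on edge in the slot (lower 28 mm between the walls, top edge 100 mm above the table). Origin: middle of its lower edge. It starts 22 to 42 mm short of the stop; home, its origin is at y = +25 mm of the stand. Sliding takes 2 to 5 N.
- card_top (a point): Middle of the card's top edge (0, 0, 90 mm in the card's frame).
- card_back_edge (a point): Point on the card's back (-y) edge, 55 mm above its lower edge, where closed fingertips can push it towards the stop, clear above the slot walls.
- clip_rail: Grey bent sheet fixed to the table: upright plate 4 mm thick (own x), 200 mm long (own y), upper edge 66 mm above the table, on a foot from x = -25 to +41 mm. Origin on the table under the middle of the plate. Two spring clips sit astride its upper edge, in either order.
- wide_clip: The wider spring clip (46 mm along its pivot), 65 g, astride the rail, jaws down 20 mm over the edge, grips up. Origin on the pivot, 86 mm above the table at first; own y = pivot axis, along the rail. Jaw tips 40 mm below the pivot. The grips end in round black beads, 8 mm thick and 40 mm long, axes 45 mm above the pivot; 60 mm over the two beads (own x). This body is the -x lever.
- wide_clip_lever (a joint): Opening of the wide clip: 0 = closed on a 4 mm edge, 0.6 rad = fully squeezed. Close the fingers on the beads along own x with 30 N or more: the spring takes 5 to 11 N, the levers stop at 31 mm over the beads; beads are then 51 mm above the pivot, jaw tips 38 mm below it and 27 mm apart. Springs shut when let go.
- wide_clip_jaw_near (a point): Tip of the wide clip's jaw on its -x side (inner face, middle of the jaw).
- wide_clip_jaw_far (a point): Tip of the wide clip's jaw on its +x side (inner face, middle of the jaw).
- narrow_clip: The narrower spring clip, same make and same heights but 26 mm along its pivot axis; 80 to 100 mm from the wide one on the rail. Stays where it is.
- pouch_c: Sealed foil pouch 82 x 98 x 9 mm lying flat on the table. Stays where it is.
- disc_c: Turned metal disc, 50 mm across, 6 mm thick, lying flat. Stays where it is.
- jar_a: Sample jar with a cream lid, 54 mm across, 62 mm high. Stays where it is.
- marker_black: Capped marker pen, 135 mm long, 16 mm high, lying on the table. Stays where it is.
There are look-alikes about, which are no part of the job. Leave any yellow look-alike of the wide_clip alone.

How it is judged (in metres and radians):
On the way, in this order (a step that is already met when the one before it is completed fails the run):
1. the card is pressed against the end stop and the sprung pin is out behind it (value of joint pin above 0.003 m and y of card in the frame of stand above 0.0235 m and contact force between card and end_stop above 1.5 N), for 0.3 s.
2. the wide clip is squeezed open and off the rail (value of joint wide_clip_lever above 0.4 rad and contact force between wide_clip and clip_rail below 0.05 N and height (world z) of each of wide_clip_jaw_near, wide_clip_jaw_far above 0.068 m), for 0.2 s.
At the end, for the whole second after the job is handed in: Card upright in the slot within 3 mm of the stop, sprung pin out behind it (over 3 mm); fingers hold the wide clip open over 0.4 rad, square to the card within 10 degrees, within 18 mm of the edge's middle, jaw tips one each side and over 8 mm down, clip touching neither card nor stand (value of joint pin above 0.003 m and y of card in the frame of stand above 0.022 m and z of card in the frame of stand below 0.013 m and angle between card's own z axis and vertical below 0.12 rad and value of joint wide_clip_lever above 0.4 rad and contact force between wide_clip and the fingers above 3 N and contact force between wide_clip and card below 0.05 N and contact force between wide_clip and stand below 0.05 N and angle between the y axis of wide_clip and the y axis of card, either way round below 0.17 rad and z of each of wide_clip_jaw_near, wide_clip_jaw_far in the frame of card_top below -0.008 m and y of wide_clip_jaw_near in the frame of card_top between -0.018 and 0.018 m and ((x of wide_clip_jaw_near in the frame of card_top below -0.003 m and x of wide_clip_jaw_far in the frame of card_top above 0.003 m) or (x of wide_clip_jaw_near in the frame of card_top above 0.003 m and x of wide_clip_jaw_far in the frame of card_top below -0.003 m))); the arm keeps its last pose, push and grip.
It fails at once if the narrow clip is moved more than 10 mm (distance of narrow_clip from where it was at the start of the episode above 0.01 m).
It fails at once if the pouch, disc, jar or marker is moved more than 20 mm (distance of any of pouch_c, disc_c, jar_a, marker_black from where it was at the start of the episode above 0.02 m).
It also fails if it takes over 48 s, if anything falls off the work surface, if the arm or the gripper's body presses on something with over 40 N, if the wrist force passes 120 N, or if a joint passes its speed limit or range.

### The arm

A 6-joint arm with a two-finger parallel gripper is mounted at the origin on a cart in front of the work surface, level with it; the furniture and walls round the work are solid. World frame = base frame: x ahead of the robot, y to its left, z up, the work surface at z = 0. Lengths are in m, angles in degrees, forces in N, time in s.
With the tool pointing down it reaches from about 0.4 to 0.825 m from the base axis. Payload 7 kg.
Tool frame: the origin (TCP) lies midway between the tips of the shut fingers; the grasp point (between the pads) lies r.grip_depth behind it (r.grip_depth is the distance from the TCP to the grasp point, in m); z points along the fingers, y is the line along which they close (so a half turn about z gives the same grasp; the last joint's range is limited). The gripper opens to 88 mm and grips with 3 to 60 N. Pads are 19 mm wide; open, the fingers measure 130 mm over their backs; the gripper's body (78 mm by 193 mm) begins 47 mm behind the grasp point.
Start: joints at [92.768, 20.546, 0.682, 0, -70.136, -16.507], TCP at [0.16, 0.656, 0.227] pointing down, gripper open.
Joint ranges: [-176.03, 176.03], [-82.01, 121.73], [-58.28, 71.71], [-173.87, 95.51], [-174.79, -0.11], [-173.66, 173.66]. Speed limits (degrees/s): [136.94, 136.94, 172.46, 180, 180, 180].

### API

Orientations are given as [roll, pitch, yaw] about the fixed x, y, z axes, in that order (R = Rz(yaw) Ry(pitch) Rx(roll)).
In Python, from plant import r gives the robot as it stands.
- The arm moves only by the shell command python3 -m pendant 'ROWS' [OPENING] [FORCE]. ROWS is a JSON object with one list for each field, all of the same length, 1 to 12, a row being the entries at one place: sx, sy, sz (the shift in a scale on which 1.0 is 80 cm), drx, dry, drz (a rotation vector in parts of the range, where 1.0 means 90 degrees); each row is the pose to reach, as a shift and turn from the pose commanded when the command began, along the tool's axes at that moment; what a row does not reach only later rows make up. A row lasts 1/12 s, in which the tool goes at most 0.0417 m and 7.16 degrees, less where a joint would pass 70% of its speed; a pose out of reach is approached as far as the arm can. OPENING is the finger opening in m, set as the command begins (- or left out keeps the last). The fingers move at their own pace and stop on an object; FORCE is the grip in N (left out, the last holds). Time passes only in rows, so rows that do not move let the fingers close. It prints the time, the measured TCP pose, the force, the opening and the grip force at its end. Input that does not fit is refused with a message, and nothing moves.
- r.get_state(): the state, without advancing time (a new reading comes with each control period).
- r.capture(name): name is "side" or "top"; returns a dict with "frame" (420x560x3 uint8, red, green, blue), "z_map" (420x560 float32, m along the optical axis (not along the pixel's ray), 0 where there is no reading), "fx", "fy", "cx", "cy" (pixels), "cam_to_world" (4x4, takes a point from camera to world coordinates). Camera axes: x right, y down, z forward; pixel columns grow to the right and rows downward; lengths in m; the calibration is good to about 2 mm. A picture is of the moment at which its call begins.
- r.close_job(): hands the job in; it is judged then, once.
The state is a dict: "time_s": time; "joints": joint angles; "qd": joint speeds; "joint_torque": joint torques, N m; "tcp_pos": TCP position; "eef_rot": TCP orientation; "contact_force": force on the tool from outside, world axes, zero at the start; "moment": the same for the moment, N m; "gripper_width": finger opening in m; "gripper_force": force on a finger pad.
Only numpy, scipy, OpenCV 4.12 (cv2) and the standard library are available. Lean on these libraries where they do the work, as an engineer would, in place of code of your own. Each camera call takes 0.05 s, during which the arm holds its last target. There are 200 camera calls.

## Working session

There is one attempt and no reset: what is moved stays moved. The work goes in short steps, Python scripts to look and compute and a shell command to move; the robot and the scene stay as the last step left them, time stands still between calls to the robot, and variables do not carry over. Pictures are saved under pics/ and viewed, at most 10 in all, crops included, and the job is handed in when it is done.

```bash
mkdir -p pics; ls
python3 - <<'E'
from plant import r
import cv2,numpy as np
print(r.grip_depth, r.get_state())
for n in("top","side"):
    c=r.capture(n); cv2.imwrite(f"pics/{n}0.png",c["frame"][:,:,::-1]); np.savez(f"{n}0.npz",**c)
    print(n,c["fx"],c["fy"],c["cx"],c["cy"],c["cam_to_world"].round(3).tolist())
E
```

```text
pics
0.0188 {'time_s': 0.0, 'joints': array([ 9.27664658e+01,  2.05889030e+01,  6.33588762e-01, -2.09758295e-02,
       -7.01357389e+01, -1.65085023e+01]), 'qd': array([-0.13444162,  0.04049967,  0.02978486, -0.00024566, -0.06507176,
        0.05127858]), 'joint_torque': array([ 4.15470122e-04, -5.82717884e+01,  2.93056834e+01,  6.99736968e+00,
        6.95154449e-03, -1.45626946e-04]), 'tcp_pos': array([0.16023339, 0.65519645, 0.22564717]), 'eef_rot': array([ 1.79907097e+02, -6.97012116e-03, -1.37491739e+01]), 'contact_force': array([0.71874438, 1.00840383, 0.10425326]), 'moment': array([-0.03268956,  0.01816944, -0.01818662]), 'gripper_force': 0.0, 'gripper_width': 0.08761824853262636}
top 417.601373041406 417.601373041406 279.36049598732 207.762294507094 [[-0.003, -0.99, 0.142, 0.418], [-1.0, 0.002, -0.011, 0.006], [0.01, -0.142, -0.99, 0.957], [0.0, 0.0, 0.0, 1.0]]
side 486.1730687652482 486.1730687652482 284.75268735165287 211.74426414387358 [[0.952, -0.216, 0.216, 0.361], [-0.304, -0.625, 0.719, -0.667], [-0.02, -0.751, -0.661, 0.675], [0.0, 0.0, 0.0, 1.0]]
```

View pics/top0.png

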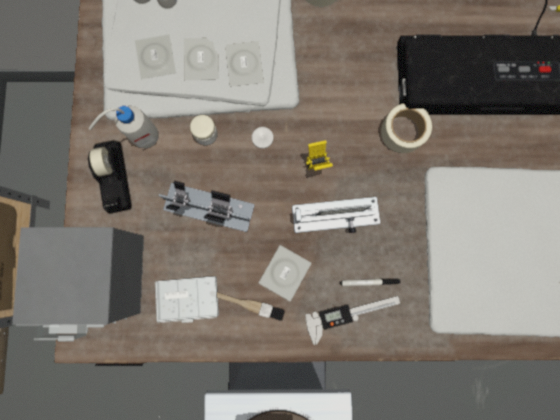

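View pics/side0.png

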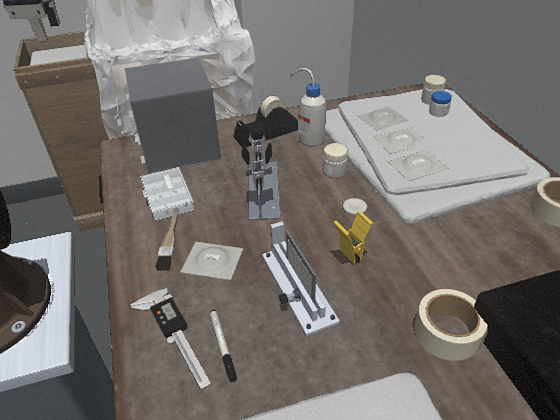

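Top view: the stand is at (336,215) with its knob at (351,228). The clip rail is at (208,207), with one clip at (219,206) and another at (178,197). A yellow look-alike stands off the rail at (318,157). I'll measure these and enlarge the crops.

```bash
cat > h.py <<'E'
import numpy as np,cv2
def cloud(c):
    z=np.asarray(c["z_map"],float); v,u=np.mgrid[:z.shape[0],:z.shape[1]]
    P=np.stack([(u-c["cx"])/c["fx"]*z,(v-c["cy"])/c["fy"]*z,z],-1)
    M=np.asarray(c["cam_to_world"]); W=P@M[:3,:3].T+M[:3,3]; W[z<=0]=np.nan
    return W
def line(p):
    m=p.mean(0); _,s,V=np.linalg.svd(p-m,full_matrices=False); return m,V[0],s/np.sqrt(len(p))
E
python3 - <<'E'
from h import *
T=dict(np.load("top0.npz"));S=dict(np.load("side0.npz"))
WT,WS=cloud(T),cloud(S)
np.set_printoptions(precision=4,suppress=True)
def sel(W,x0,x1,y0,y1,z0,z1):
    m=(W[...,0]>x0)&(W[...,0]<x1)&(W[...,1]>y0)&(W[...,1]<y1)&(W[...,2]>z0)&(W[...,2]<z1);return W[m]
for n,W in(("top",WT),("side",WS)):
    print(n,"table z",np.nanmedian(sel(W,.3,.6,-.1,.1,-.02,.01)[:,2]))
    for nm,box in (("stand foot",(.45,.65,-.27,0,.004,.02)),("walls",(.45,.65,-.27,0,.033,.042)),("stop",(.45,.65,-.27,0,.076,.085)),("cardtop",(.45,.65,-.27,0,.093,.11)),
      ("railtop",(.45,.68,.05,.3,.062,.07)),("railfoot",(.45,.68,.05,.3,.001,.012)),("beads",(.45,.68,.05,.3,.12,.145))):
        p=sel(W,*box)
        if len(p)<5: print(nm,len(p));continue
        m,d,s=line(p[:,:2]); q=(p[:,:2]-m)@np.array([d,[-d[1],d[0]]]).T
        print(nm,len(p),"mean",p.mean(0),"dir deg",np.degrees(np.arctan2(d[1],d[0])),"ext",q.min(0),q.max(0),"zmax",p[:,2].max())
a=T["frame"][150:250,150:270];b=T["frame"][180:250,280:400]
c=S["frame"][110:240,225:320]
f=lambda i,k:cv2.resize(i[:,:,::-1],None,fx=k,fy=k,interpolation=cv2.INTER_CUBIC)
im=np.zeros((600,800,3),np.uint8)
x=f(a,3.5);im[:x.shape[0],:x.shape[1]]=x
y=f(b,3);im[352:352+y.shape[0],:y.shape[1]]=y
w=f(c,3.8);im[:w.shape[0],430:430+w.shape[1]]=w
cv2.imwrite("pics/crop1.png",im)
E
```

```text
top table z -4.385420126296058e-05
stand foot 1405 mean [ 0.5385 -0.1343  0.0098] dir deg -83.89091223599245 ext [-0.1252 -0.0903] [0.1196 0.1164] zmax 0.019551176985575403
walls 472 mean [ 0.5355 -0.1274  0.0372] dir deg -88.51497851470603 ext [-0.089  -0.0408] [0.0878 0.1151] zmax 0.041998056260284966
stop 86 mean [ 0.5466 -0.079   0.0801] dir deg -69.66508299653921 ext [-0.0453 -0.0416] [0.107 0.082] zmax 0.08487270695592919
cardtop 118 mean [ 0.5406 -0.1397  0.0989] dir deg -84.13918843033571 ext [-0.0544 -0.002 ] [0.0551 0.0025] zmax 0.10269888026331397
railtop 131 mean [0.5503 0.1581 0.0657] dir deg -104.57759804064871 ext [-0.1015 -0.0105] [0.0972 0.0081] zmax 0.06997189218491284
railfoot 2591 mean [0.5564 0.1647 0.0029] dir deg -96.837907101988 ext [-0.1462 -0.1182] [0.1245 0.1325] zmax 0.011587924922072057
beads 367 mean [0.5497 0.1515 0.1308] dir deg -104.59307432350384 ext [-0.0668 -0.0317] [0.0509 0.0282] zmax 0.1396691517125067
side table z 3.019881616261877e-05
stand foot 1632 mean [ 0.5349 -0.1638  0.0104] dir deg -78.4781680474465 ext [-0.128  -0.0301] [0.074  0.1291] zmax 0.019932512916318035
walls 780 mean [ 0.5411 -0.141   0.0373] dir deg -90.22316508909415 ext [-0.097  -0.0435] [0.0783 0.1085] zmax 0.04199347194570924
stop 204 mean [ 0.5497 -0.1116  0.0803] dir deg -82.38112283418282 ext [-0.0738 -0.0213] [0.0851 0.0913] zmax 0.08493093373020788
cardtop 193 mean [ 0.5416 -0.147   0.0985] dir deg -84.20923607122398 ext [-0.0592 -0.0023] [0.0516 0.0031] zmax 0.10260249507774011
railtop 89 mean [0.5445 0.1335 0.0661] dir deg -104.9582737315905 ext [-0.0807 -0.01  ] [0.0744 0.0103] zmax 0.06974277160242515
railfoot 1865 mean [0.56   0.1422 0.0032] dir deg -110.75042850792302 ext [-0.1869 -0.1455] [0.1194 0.1393] zmax 0.010841078778053959
beads 260 mean [0.5466 0.1461 0.1298] dir deg -101.73442901927729 ext [-0.1359 -0.1007] [0.0495 0.0332] zmax 0.13737784461293734
```

View pics/crop1.png

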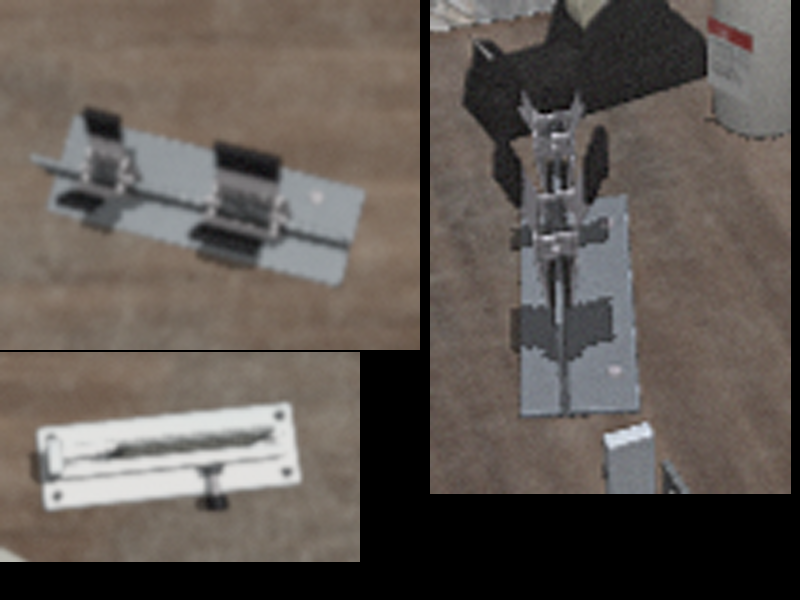

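The wide clip is the one at top pixel (219,207): its bead is about 65 px wide in the crop, against about 36 px for the clip at (178,197). It's dark steel and sits on the rail, whereas the yellow one at (318,157) is the look-alike. The card sits in the slot with the stop on the left (world +y) and the knob facing the robot.

Run:
```python
from h import *
np.set_printoptions(precision=4,suppress=True)
T=dict(np.load("top0.npz"));S=dict(np.load("side0.npz"))
def fr(W,o,yaw):
    a=np.radians(yaw);d=W[...,:2]-o
    return np.stack([d[...,0]*np.cos(a)+d[...,1]*np.sin(a),-d[...,0]*np.sin(a)+d[...,1]*np.cos(a),W[...,2]],-1).reshape(-1,3)
pc=lambda v:np.percentile(v,[1,50,99])
for n,C in(("top",T),("side",S)):
    W=cloud(C); print(n)
    L=fr(W,[.54,-.12],5.9)   # stand-like frame
    x,y,z=L.T
    f=(abs(x)<.06)&(abs(y)<.14)&(z>.006)&(z<.013);print("foot x,y",pc(x[f]),pc(y[f]))
    R=cv2.minAreaRect((L[f][:,:2]*1000).astype(np.float32));print("rect",R)
    f=(abs(x)<.025)&(abs(y)<.14)&(z>.078)&(z<.083)&(y>.05);print("stop",f.sum(),pc(x[f]),pc(y[f]))
    f=(abs(x)<.015)&(abs(y)<.14)&(z>.096)&(z<.104);print("card",f.sum(),pc(x[f]),pc(y[f]),np.polyfit(y[f],x[f],1),"zmax",pc(z[f]))
    L=fr(W,[.55,.157],-14.6);x,y,z=L.T
    f=(abs(x)<.01)&(abs(y)<.12)&(z>.064)&(z<.069);print("railtop",f.sum(),pc(x[f]),pc(y[f]),np.polyfit(y[f],x[f],1))
    for lo,hi in((-.07,.01),(.02,.1)):
        for s in(-1,1):
            f=(x*s>.015)&(x*s<.045)&(y>lo)&(y<hi)&(z>.126)&(z<.14)
            if f.sum()>3:print("bead",s,f.sum(),pc(x[f]),pc(y[f]),pc(z[f]))
W=cloud(T).reshape(-1,3);W=W[~np.isnan(W[:,0])]
print("obstacles (x,y,zmax) 6cm cells z>.1")
for i in np.arange(.0,.9,.08):
    print("x%.2f"%i,[ (round(j,2),round(float(m.max()),2)) for j in np.arange(-.4,.8,.08) for m in [W[(abs(W[:,0]-i)<.04)&(abs(W[:,1]-j)<.04),2]] if len(m) and m.max()>.07])
```

```text
top
foot x,y [-0.0326 -0.0141  0.0287] [-0.11   -0.0123  0.0834]
rect ((-1.8348159790039062, -13.328765869140625), (195.86199951171875, 62.300296783447266), 89.88822174072266)
stop 41 [-0.0128 -0.0012  0.0092] [0.073  0.0778 0.0821]
card 110 [-0.0035 -0.0013  0.0009] [-0.0742 -0.0195  0.0346] [ 0.0006 -0.0013] zmax [0.0963 0.0992 0.1026]
railtop 96 [-0.0034 -0.0006  0.0077] [-0.0944  0.0116  0.1006] [ 0.0041 -0.0001]
bead -1 85 [-0.0304 -0.0265 -0.0218] [-0.056  -0.0374 -0.0182] [0.1269 0.1339 0.1376]
bead 1 95 [0.02   0.024  0.0289] [-0.0561 -0.0366 -0.0176] [0.1262 0.1333 0.1377]
bead -1 50 [-0.03   -0.0262 -0.0216] [0.0394 0.0495 0.0612] [0.127  0.1334 0.137 ]
bead 1 54 [0.0203 0.0244 0.0291] [0.039  0.0506 0.0612] [0.1266 0.1336 0.1372]
side
foot x,y [-0.0324 -0.0182  0.0287] [-0.1138 -0.0605  0.0783]
rect ((-1.450765609741211, -15.197158813476562), (199.24142456054688, 62.72804260253906), 89.82495880126953)
stop 51 [-0.0123 -0.0015  0.0101] [0.0694 0.0737 0.0805]
card 153 [-0.0031 -0.0013  0.0015] [-0.0771 -0.0285  0.0308] [ 0.0032 -0.0009] zmax [0.0964 0.0996 0.1021]
railtop 68
[... 628 characters left out ...]
2), 0.19), (np.float64(0.4), 0.19), (np.float64(0.48), 0.19)]
x0.48 [(np.float64(-0.08), 0.08), (np.float64(0.08), 0.14), (np.float64(0.16), 0.14), (np.float64(0.32), 0.19), (np.float64(0.4), 0.19), (np.float64(0.48), 0.19)]
x0.56 [(np.float64(-0.16), 0.1), (np.float64(-0.08), 0.1), (np.float64(0.0), 0.08), (np.float64(0.08), 0.14), (np.float64(0.16), 0.14), (np.float64(0.24), 0.14)]
x0.64 [(np.float64(-0.08), 0.09), (np.float64(0.32), 0.08), (np.float64(0.4), 0.1)]
x0.72 [(np.float64(-0.08), 0.09), (np.float64(0.24), 0.1), (np.float64(0.32), 0.18), (np.float64(0.4), 0.17)]
x0.80 [(np.float64(-0.4), 0.09), (np.float64(-0.32), 0.08)]
x0.88 [(np.float64(-0.4), 0.08), (np.float64(-0.32), 0.08)]
```

```bash
cat >> h.py <<'E'
from scipy.spatial.transform import Rotation as Ro
def delta(st,p,yaw):
    "tool-axes shift (m) and rotation vector (deg) from the measured pose to TCP p, tool down, yaw"
    R0=Ro.from_euler("xyz",st["eef_rot"],degrees=True); R1=Ro.from_euler("xyz",[180,0,yaw],degrees=True)
    return np.round(R0.inv().apply(np.array(p)-st["tcp_pos"]),4),np.round((R0.inv()*R1).as_rotvec(degrees=True),2)
E
python3 - <<'E'
from h import *; from plant import r
s=r.get_state()
print(delta(s,[.45,.40,.27],-60)); print(delta(s,[.55,0,.27],-84.1))
E
```

```text
(array([ 0.3421,  0.1792, -0.044 ]), array([ 8.000e-02, -4.000e-02,  4.626e+01]))
(array([ 0.5343,  0.544 , -0.0434]), array([ 7.000e-02, -6.000e-02,  7.036e+01]))
```

Units first: shifts go in shares of 80 cm and turns go in shares of 90 degrees. So 0.342 m / 0.8 = 0.4275, 0.31 m / 0.8 = 0.3875, 48 degrees / 90 = 0.5333.

```bash
python3 -m pendant '{"sx":[0.0375, 0.0875, 0.1313, 0.175, 0.2188, 0.2625, 0.3063, 0.35, 0.3875, 0.4275], "sy":[0.0188, 0.0438, 0.0688, 0.0913, 0.115, 0.1375, 0.16, 0.1838, 0.2038, 0.225], "sz":[-0.0375, -0.055, -0.055, -0.055, -0.055, -0.055, -0.055, -0.055, -0.055, -0.055], "drx":[0, 0, 0, 0, 0, 0, 0, 0, 0, 0], "dry":[0, 0, 0, 0, 0, 0, 0, 0, 0, 0], "drz":[0.0556, 0.1111, 0.1667, 0.2222, 0.2778, 0.3333, 0.3889, 0.4444, 0.4889, 0.5333]}' 0 20
python3 - <<'E'
from h import *; from plant import r
s=r.get_state()
print(delta(s,[.56,0.05,.27],-84.1));print(delta(s,[.551,-.2395,.27],-84.1))
E
```

```text
time_s: 0.93
tcp_pos: [0.4507, 0.398, 0.2704]
eef_rot: [180.0, 0.0, -62.0]
contact_force: [1.7, 0.1, 0.7]
gripper_width: 0.0262
gripper_force: 0.0
(array([0.3585, 0.0672, 0.0004]), array([ 2.000e-02, -0.000e+00,  2.215e+01]))
(array([6.098e-01, 2.113e-01, 5.000e-04]), array([ 2.000e-02, -0.000e+00,  2.215e+01]))
```

Scaled: 0.46 m / 0.8 = 0.575, 0.425 m / 0.8 = 0.5313, 22.1 degrees / 90 = 0.2456.

```bash
python3 -m pendant '{"sx":[0.05, 0.1, 0.15, 0.2, 0.25, 0.3, 0.35, 0.3975, 0.4481, 0.4875, 0.5313, 0.575], "sy":[0.0088, 0.0175, 0.0263, 0.0363, 0.045, 0.055, 0.065, 0.075, 0.084, 0.1125, 0.1375, 0.16], "sz":[0, 0, 0, 0, 0, 0, 0, 0, 0, 0, 0, 0], "drx":[0, 0, 0, 0, 0, 0, 0, 0, 0, 0, 0, 0], "dry":[0, 0, 0, 0, 0, 0, 0, 0, 0, 0, 0, 0], "drz":[0.0333, 0.0667, 0.1, 0.1333, 0.1667, 0.2, 0.2333, 0.2444, 0.2456, 0.2456, 0.2456, 0.2456]}' 0 20
python3 - <<'E'
from h import *; from plant import r
s=r.get_state()
print(delta(s,[.551,-.2395,.12],-84.1));print(delta(s,[.551,-.2395,.056],-84.1))
E
```

```text
time_s: 1.93
tcp_pos: [0.554, -0.0681, 0.2703]
eef_rot: [180.0, 0.0, -83.8]
contact_force: [0.8, 0.1, -0.3]
gripper_width: 0.0006
gripper_force: 0.0
(array([0.1701, 0.0213, 0.1503]), array([0.03, 0.01, 0.26]))
(array([0.1701, 0.0213, 0.2143]), array([0.03, 0.01, 0.26]))
```

Scaled: 0.2143 m / 0.8 = 0.2679, 0.205 m / 0.8 = 0.2563, 0.26 degrees / 90 = 0.0029.

```bash
python3 -m pendant '{"sx":[0.05, 0.1, 0.15, 0.1875, 0.2125, 0.2125, 0.2125, 0.2125, 0.2125, 0.2125, 0.2125, 0.2125], "sy":[0.0063, 0.0125, 0.0188, 0.0238, 0.0266, 0.0266, 0.0266, 0.0266, 0.0266, 0.0266, 0.0266, 0.0266], "sz":[0, 0, 0, 0.025, 0.0625, 0.1063, 0.15, 0.1938, 0.2313, 0.2563, 0.2679, 0.2679], "drx":[0, 0, 0, 0, 0, 0, 0, 0, 0, 0, 0, 0], "dry":[0, 0, 0, 0, 0, 0, 0, 0, 0, 0, 0, 0], "drz":[0.0011, 0.0029, 0.0029, 0.0029, 0.0029, 0.0029, 0.0029, 0.0029, 0.0029, 0.0029, 0.0029, 0.0029]}'
python3 - <<'E'
from h import *; from plant import r
s=r.get_state()
print(s["tcp_pos"],s["eef_rot"],s["contact_force"])
for n in("top","side"):
    c=r.capture(n); cv2.imwrite(f"pics/{n}1.png",c["frame"][:,:,::-1]); np.savez(f"{n}1.npz",**c)
t=cv2.imread("pics/top1.png")[170:260,280:420];q=cv2.imread("pics/side1.png")[200:350,220:370]
im=np.zeros((600,800,3),np.uint8);a=cv2.resize(t,None,fx=2.8,fy=2.8);b=cv2.resize(q,None,fx=2.6,fy=2.6)
im[:a.shape[0],:a.shape[1]]=a;im[:b.shape[0],400:400+b.shape[1]]=b;cv2.imwrite("pics/c2.png",im)
E
```

```text
time_s: 2.93
tcp_pos: [0.5503, -0.2373, 0.0538]
eef_rot: [179.7, 0.1, -84.1]
contact_force: [0.6, -0.1, -0.1]
gripper_width: 0.0008
gripper_force: 0.0
[ 0.55027107 -0.23726206  0.05375231] [ 1.79736656e+02  6.76564154e-02 -8.41196946e+01] [ 0.56149535 -0.09549186 -0.09781576]
```

View pics/c2.png

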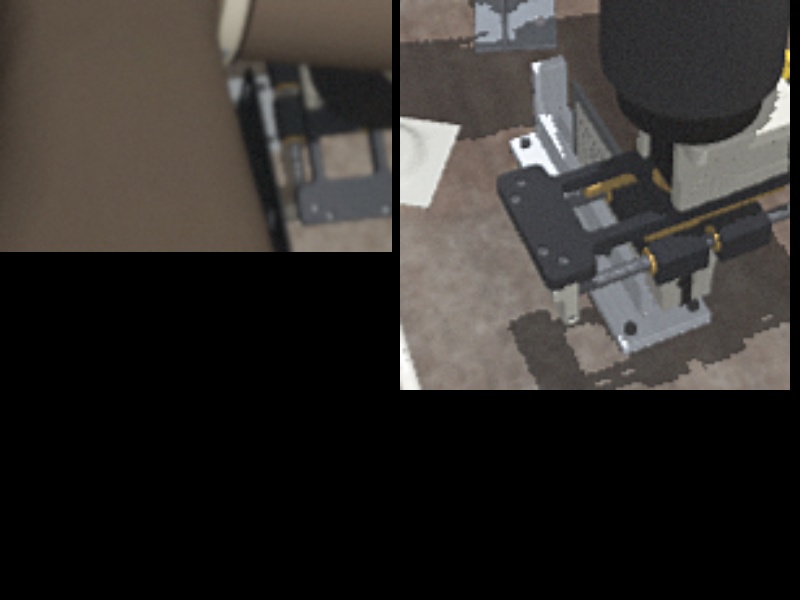

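The side crop shows the gripper behind the card, with white parts at crop (568,300) and (690,270). I'll project the TCP into the view to check which parts are the fingertips.

Run:
```python
from h import *; from plant import r
C=dict(np.load("side1.npz"));s=r.get_state();R=Ro.from_euler("xyz",s["eef_rot"],degrees=True)
M=np.linalg.inv(C["cam_to_world"])
q=C["frame"][180:330,250:400,::-1].copy();im=cv2.resize(q,None,fx=4,fy=4,interpolation=cv2.INTER_CUBIC)
for p,col in(([0,0,0],(0,0,255)),([0,.044,0],(0,255,0)),([0,-.044,0],(255,0,0)),([0,0,-.066],(0,255,255)),([-.042,0,0],(255,0,255))):
    w=s["tcp_pos"]+R.apply(p);c=M[:3,:3]@w+M[:3,3];u=(c[0]/c[2]*C["fx"]+C["cx"],c[1]/c[2]*C["fy"]+C["cy"])
    print(p,u);cv2.circle(im,(int((u[0]-250)*4),int((u[1]-180)*4)),4,col,-1)
cv2.imwrite("pics/c3.png",im)
W=cloud(C).reshape(-1,3);L=R.inv().apply(W-s["tcp_pos"])
f=(L[:,2]>-.05)&(L[:,2]<.004)&(abs(L[:,1])<.08)&(abs(L[:,0])<.03)
for z0 in np.arange(-.05,.004,.01):
    g=f&(L[:,2]>=z0)&(L[:,2]<z0+.01);print(z0.round(3),g.sum(),np.percentile(L[g],[2,98],0) if g.sum() else"")
```

```text
[0, 0, 0] (np.float64(326.0535786154957), np.float64(310.6174818716596))
[0, 0.044, 0] (np.float64(300.5041001349021), np.float64(320.30532657610115))
[0, -0.044, 0] (np.float64(350.7619750585724), np.float64(301.2485584387168))
[0, 0, -0.066] (np.float64(327.6379011379982), np.float64(282.96835800069493))
[-0.042, 0, 0] (np.float64(314.13486857705783), np.float64(291.4506075895225))
-0.05 3 [[ 0.01244779 -0.01364108 -0.04524504]
 [ 0.01282302 -0.01332381 -0.04073042]]
-0.04 9 [[ 0.01132296 -0.01818074 -0.03980184]
 [ 0.01337263 -0.01357455 -0.03186987]]
-0.03 59 [[ 0.00946026 -0.01622933 -0.02798928]
 [ 0.01338937  0.01788414 -0.02033474]]
-0.02 109 [[-0.00575865 -0.01343897 -0.01956556]
 [ 0.01336245  0.01702201 -0.01038814]]
-0.01 74 [[-0.0087663  -0.01416086 -0.00974221]
 [ 0.01318561  0.01716081 -0.00091287]]
0.0 3 [[ 0.01000354 -0.00150067  0.00083257]
 [ 0.01084152  0.00377437  0.00187766]]
```

View pics/c3.png

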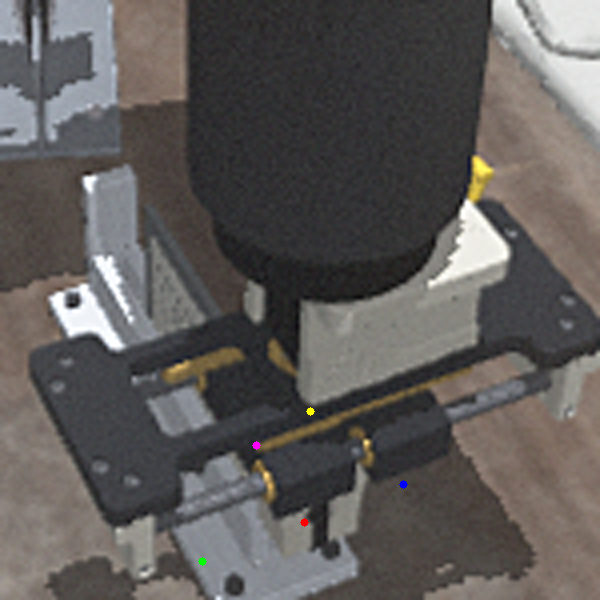

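Red marks the TCP: the fingers are shut there, and the white bits are brackets on the gripper body. The fingers are in line with the card's back edge, so I push along tool -x.

Scaled: -0.052 m / 0.8 = -0.065, -0.05 m / 0.8 = -0.0625.

```bash
python3 -m pendant '{"sx":[-0.0125, -0.025, -0.0325, -0.0375, -0.0425, -0.0475, -0.0525, -0.0575, -0.0625, -0.065], "sy":[0, 0, 0, 0, 0, 0, 0, 0, 0, 0], "sz":[0, 0, 0, 0, 0, 0, 0, 0, 0, 0], "drx":[0, 0, 0, 0, 0, 0, 0, 0, 0, 0], "dry":[0, 0, 0, 0, 0, 0, 0, 0, 0, 0], "drz":[0, 0, 0, 0, 0, 0, 0, 0, 0, 0]}' 0 40;  python3 -m pendant '{"sx":[-0.0025, -0.005, -0.0075, -0.0088], "sy":[0, 0, 0, 0], "sz":[0, 0, 0, 0], "drx":[0, 0, 0, 0], "dry":[0, 0, 0, 0], "drz":[0, 0, 0, 0]}'
```

```text
time_s: 3.87
tcp_pos: [0.5468, -0.1854, 0.0564]
eef_rot: [-180.0, -0.0, -84.1]
contact_force: [0.7, -3.6, 2.1]
gripper_width: 0.0007
gripper_force: 1.8
time_s: 4.2
tcp_pos: [0.5458, -0.1786, 0.0562]
eef_rot: [180.0, 0.0, -84.1]
contact_force: [0.4, -4.6, 2.9]
gripper_width: 0.0
gripper_force: 1.7
```

```bash
for i in 1 2 3; do python3 -m pendant '{"sx":[-0.0013, -0.0025], "sy":[0, 0], "sz":[0, 0], "drx":[0, 0], "dry":[0, 0], "drz":[0, 0]}' | egrep "tcp|contact"; done
```

```text
tcp_pos: [0.5456, -0.1767, 0.0562]
contact_force: [1.4, -2.9, 2.4]
tcp_pos: [0.5454, -0.1747, 0.0562]
contact_force: [1.4, -3.0, 2.1]
tcp_pos: [0.5451, -0.1727, 0.0562]
contact_force: [1.5, -3.1, 2.2]
```

```bash
for i in 1 2 3; do python3 -m pendant '{"sx":[-0.0013, -0.0025], "sy":[0, 0], "sz":[0, 0], "drx":[0, 0], "dry":[0, 0], "drz":[0, 0]}' | egrep "tcp|contact"; done
```

```text
tcp_pos: [0.5449, -0.1706, 0.0561]
contact_force: [1.0, -1.0, 1.7]
tcp_pos: [0.5444, -0.1686, 0.056]
contact_force: [-0.0, -1.2, 0.5]
tcp_pos: [0.5444, -0.1672, 0.0562]
contact_force: [1.0, -10.6, 0.7]
```

Scaled: -0.001 m / 0.8 = -0.0013.

```bash
python3 -m pendant '{"sx":[-0.0013, -0.0013, -0.0013], "sy":[0, 0, 0], "sz":[0, 0, 0], "drx":[0, 0, 0], "dry":[0, 0, 0], "drz":[0, 0, 0]}' | egrep "tcp|contact"; python3 -m pendant '{"sx":[0, 0, 0, 0, 0, 0, 0, 0, 0, 0, 0, 0], "sy":[0, 0, 0, 0, 0, 0, 0, 0, 0, 0, 0, 0], "sz":[0, 0, 0, 0, 0, 0, 0, 0, 0, 0, 0, 0], "drx":[0, 0, 0, 0, 0, 0, 0, 0, 0, 0, 0, 0], "dry":[0, 0, 0, 0, 0, 0, 0, 0, 0, 0, 0, 0], "drz":[0, 0, 0, 0, 0, 0, 0, 0, 0, 0, 0, 0]}'
```

```text
tcp_pos: [0.5444, -0.1672, 0.0564]
contact_force: [0.2, -10.3, -1.4]
time_s: 6.45
tcp_pos: [0.5444, -0.1672, 0.0564]
eef_rot: [180.0, -0.1, -84.1]
contact_force: [-0.5, -10.1, -0.9]
gripper_width: 0.0005
gripper_force: 5.1
```

The force is a steady 10 N with no motion, so the card is at the stop. I retreat, lift and go to the rail, then check the card with the camera.

Scaled: -0.2 m / 0.8 = -0.25, -0.12 m / 0.8 = -0.15, 16 degrees / 90 = 0.1778.

```bash
python3 -m pendant '{"sx":[0.0125, 0.0375, 0.05, 0.05, 0.05, 0.05, 0.0375, 0, -0.05, -0.1, -0.15, -0.2], "sy":[0, 0, 0, 0, 0, 0, 0, 0, 0, 0, 0, 0], "sz":[0, 0, -0.025, -0.075, -0.125, -0.175, -0.225, -0.25, -0.25, -0.25, -0.25, -0.25], "drx":[0, 0, 0, 0, 0, 0, 0, 0, 0, 0, 0, 0], "dry":[0, 0, 0, 0, 0, 0, 0, 0, 0, 0, 0, 0], "drz":[0, 0, 0, 0, 0, 0, 0, 0, 0.0444, 0.0889, 0.1333, 0.1778]}' 0.088 40
python3 - <<'E'
from h import *; from plant import r
s=r.get_state()
print(delta(s,[.5402,.1213,.25],-104.6))
E
```

```text
time_s: 7.45
tcp_pos: [0.5273, -0.0052, 0.2564]
eef_rot: [180.0, 0.1, -100.3]
contact_force: [1.0, 0.1, -0.1]
gripper_width: 0.0751
gripper_force: 0.0
(array([-0.1267,  0.01  ,  0.0065]), array([0.01, 0.05, 4.27]))
```

Scaled: -0.1267 m / 0.8 = -0.1584, -0.11 m / 0.8 = -0.1375, 4.27 degrees / 90 = 0.0474.

```bash
python3 -m pendant '{"sx":[-0.05, -0.1, -0.1375, -0.1584, -0.1584, -0.1584], "sy":[0.0038, 0.0075, 0.0113, 0.0125, 0.0125, 0.0125], "sz":[0, 0, 0, 0.0081, 0.0081, 0.0081], "drx":[0, 0, 0, 0, 0, 0], "dry":[0, 0, 0, 0, 0, 0], "drz":[0.0222, 0.0467, 0.0467, 0.0474, 0.0474, 0.0474]}'
python3 - <<'E'
from h import *; from plant import r
np.set_printoptions(precision=4,suppress=True)
s=r.get_state();print(delta(s,[.5402,.1213,.115],-104.6))
pc=lambda v:np.percentile(v,[1,50,99])
ims=[]
for n in("top","side"):
    C=r.capture(n);np.savez(f"{n}2.npz",**C);W=cloud(C);ims.append(C["frame"][:,:,::-1])
    a=np.radians(5.9);d=W[...,:2]-[.54,-.12]
    x=d[...,0]*np.cos(a)+d[...,1]*np.sin(a);y=-d[...,0]*np.sin(a)+d[...,1]*np.cos(a);z=W[...,2]
    f=(abs(x)<.015)&(abs(y)<.14)&(z>.096)&(z<.104);print(n,"card",f.sum(),pc(x[f]),pc(y[f]),pc(z[f]),np.polyfit(y[f],x[f],1))
    f=(abs(x)<.025)&(y<.14)&(z>.078)&(z<.083)&(y>.05);print("stop",f.sum(),pc(x[f]),pc(y[f]))
    f=(x>-.07)&(x<-.04)&(abs(y)<.1)&(z>.015)&(z<.045);print("knob",f.sum(),f.any() and (pc(x[f]),pc(y[f])))
    # fingers in tool frame
    R=Ro.from_euler("xyz",s["eef_rot"],degrees=True);L=R.inv().apply((W-s["tcp_pos"]).reshape(-1,3))
    f=(L[:,2]>-.02)&(L[:,2]<.003)&(abs(L[:,1])<.07)&(abs(L[:,0])<.03)
    if f.any():print("finger x,y",f.sum(),pc(L[f,0]),pc(L[f,1]))
for n,s0 in(("top",0),("side",0)):
    W=cloud(dict(np.load(f"{n}0.npz")));d=W[...,:2]-[.54,-.12];x=d[...,0]*np.cos(a)+d[...,1]*np.sin(a);y=-d[...,0]*np.sin(a)+d[...,1]*np.cos(a);z=W[...,2]
    f=(x>-.07)&(x<-.04)&(abs(y)<.1)&(z>.015)&(z<.045);print(n,"knob before",f.sum(),f.any() and (pc(x[f]),pc(y[f])))
im=np.zeros((600,800,3),np.uint8);b=cv2.resize(ims[0][180:250,280:400],None,fx=3.3,fy=3.3);c=cv2.resize(ims[1][200:350,235:345],None,fx=3.6,fy=3.6)
im[:b.shape[0],:b.shape[1]]=b;im[:c.shape[0],400:400+c.shape[1]]=c
b=cv2.resize(ims[1][80:230,200:330],None,fx=2.3,fy=2.3);im[240:240+b.shape[0],:b.shape[1]]=b
cv2.imwrite("pics/c4.png",im)
E
```

```text
time_s: 7.95
tcp_pos: [0.54, 0.1206, 0.249]
eef_rot: [179.9, -0.0, -104.3]
contact_force: [0.4, -0.7, -0.1]
gripper_width: 0.0875
gripper_force: 0.0
(array([-0.0008, -0.0003,  0.134 ]), array([ 0.09, -0.04,  0.35]))
top card 108 [-0.0034 -0.0013  0.0009] [-0.0364  0.0181  0.0705] [0.0963 0.0993 0.1026] [ 0.0001 -0.0014]
stop 46 [-0.0126 -0.0018  0.0092] [0.0616 0.0774 0.0819]
knob 17 (array([-0.0447, -0.0424, -0.0401]), array([-0.0487, -0.0425, -0.0346]))
side card 146 [-0.0034 -0.0015  0.0013] [-0.0393  0.0116  0.0691] [0.0961 0.0994 0.1016] [-0.0004 -0.0012]
stop 37 [-0.0128 -0.0046  0.0102] [0.0505 0.0724 0.0798]
knob 39 (array([-0.0448, -0.0433, -0.04  ]), array([-0.0531, -0.0467, -0.0378]))
finger x,y 174 [-0.0048  0.0122  0.0155] [-0.0604  0.0429  0.0584]
top knob before 32 (array([-0.0489, -0.0448, -0.0403]), array([-0.0504, -0.0419, -0.0348]))
side knob before 62 (array([-0.0484, -0.0453, -0.0405]), array([-0.0532, -0.0475, -0.0364]))
```

View pics/c4.png

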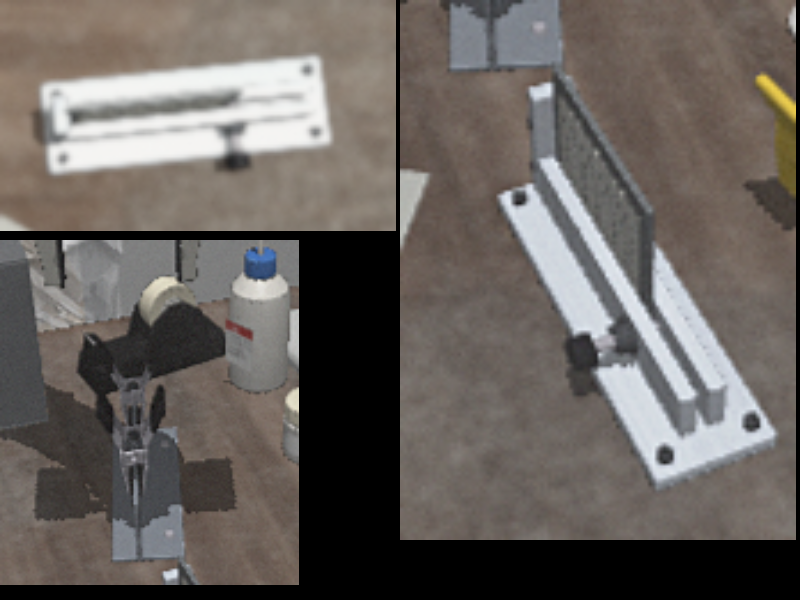

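The top crop shows the card against the post, with the knob drawn in about 4 mm (-48.9 to -44.7 mm), so the pin is out. The side crop shows the clips undisturbed. Next I descend over the wide clip.

Scaled: 0.134 m / 0.8 = 0.1675, 0.115 m / 0.8 = 0.1438, 0.3 degrees / 90 = 0.0033.

```bash
python3 -m pendant '{"sx":[-0.001, -0.001, -0.001, -0.001, -0.001, -0.001, -0.001, -0.001], "sy":[-0.0004, -0.0004, -0.0004, -0.0004, -0.0004, -0.0004, -0.0004, -0.0004], "sz":[0.0375, 0.075, 0.1125, 0.1438, 0.16, 0.1675, 0.1675, 0.1675], "drx":[0, 0, 0, 0, 0, 0, 0, 0], "dry":[0, 0, 0, 0, 0, 0, 0, 0], "drz":[0.0033, 0.0033, 0.0033, 0.0033, 0.0033, 0.0033, 0.0033, 0.0033]}' 0.088 45
python3 - <<'E'
from h import *; from plant import r
np.set_printoptions(precision=4,suppress=True)
s=r.get_state();R=Ro.from_euler("xyz",s["eef_rot"],degrees=True)
C=r.capture("side");np.savez("side3.npz",**C);L=R.inv().apply((cloud(C)-s["tcp_pos"]).reshape(-1,3))
f=(abs(L[:,2]+.018)<.012)&(abs(L[:,1])<.035)&(abs(L[:,0])<.04);print(f.sum())
for sg in(-1,1):
    g=f&(L[:,1]*sg>.015);print(sg,g.sum(),g.any() and np.percentile(L[g],[1,50,99],0))
cv2.imwrite("pics/c5.png",cv2.resize(C["frame"][110:260,190:340,::-1],None,fx=4,fy=4))
E
```

```text
time_s: 8.72
tcp_pos: [0.5415, 0.12, 0.1166]
eef_rot: [-180.0, 0.0, -104.7]
contact_force: [0.4, 0.7, 0.0]
gripper_width: 0.0876
gripper_force: 0.0
146
-1 70 [[-0.0187 -0.0293 -0.0202]
 [ 0.0062 -0.0246 -0.0169]
 [ 0.0214 -0.0192 -0.0074]]
1 76 [[-0.019   0.0192 -0.0197]
 [ 0.0069  0.0244 -0.0156]
 [ 0.0215  0.0303 -0.006 ]]
```

View pics/c5.png

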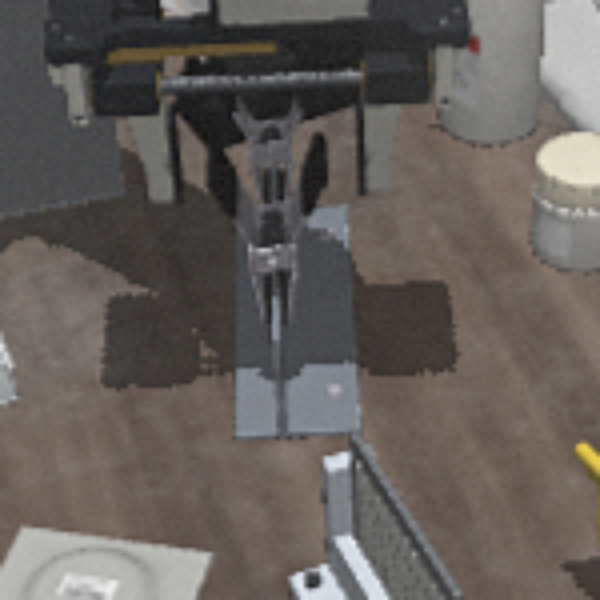

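The crop shows the fingers straddling the wide clip's beads at (225,170) and (315,170), centred to within about 1 mm. Now I squeeze.

```bash
python3 -m pendant '{"sx":[0, 0, 0, 0, 0, 0, 0, 0, 0, 0, 0, 0], "sy":[0, 0, 0, 0, 0, 0, 0, 0, 0, 0, 0, 0], "sz":[0, 0, 0, 0, 0, 0, 0, 0, 0, 0, 0, 0], "drx":[0, 0, 0, 0, 0, 0, 0, 0, 0, 0, 0, 0], "dry":[0, 0, 0, 0, 0, 0, 0, 0, 0, 0, 0, 0], "drz":[0, 0, 0, 0, 0, 0, 0, 0, 0, 0, 0, 0]}' 0 45
```

```text
time_s: 9.77
tcp_pos: [0.5409, 0.1205, 0.1157]
eef_rot: [180.0, -0.0, -104.7]
contact_force: [0.2, -0.8, -0.7]
gripper_width: 0.0284
gripper_force: 45.0
```

Scaled: -0.13 m / 0.8 = -0.1625, -0.125 m / 0.8 = -0.1563.

```bash
python3 -m pendant '{"sx":[0, 0, 0, 0, 0, 0, 0, 0, 0, 0, 0, 0], "sy":[0, 0, 0, 0, 0, 0, 0, 0, 0, 0, 0, 0], "sz":[-0.0063, -0.015, -0.0275, -0.0425, -0.0625, -0.0875, -0.1125, -0.1375, -0.1563, -0.1625, -0.1625, -0.1625], "drx":[0, 0, 0, 0, 0, 0, 0, 0, 0, 0, 0, 0], "dry":[0, 0, 0, 0, 0, 0, 0, 0, 0, 0, 0, 0], "drz":[0, 0, 0, 0, 0, 0, 0, 0, 0, 0, 0, 0]}'
python3 - <<'E'
from h import *; from plant import r
np.set_printoptions(precision=4,suppress=True)
s=r.get_state();R=Ro.from_euler("xyz",s["eef_rot"],degrees=True)
a=np.radians(5.9)
x,y=-.0013,.0168; p=[.54+x*np.cos(a)-y*np.sin(a),-.12+x*np.sin(a)+y*np.cos(a)]
print("card mid",p,delta(s,p+[.245],-84.1))
C=r.capture("side");L=R.inv().apply((cloud(C)-s["tcp_pos"]).reshape(-1,3));np.savez("side4.npz",**C)
for z0 in np.arange(-.03,.09,.01):
    g=(L[:,2]>=z0)&(L[:,2]<z0+.01)&(abs(L[:,1])<.06)&(abs(L[:,0])<.045)
    if g.sum()>3:print(z0.round(3),g.sum(),np.percentile(L[g],[1,99],0)[:,:2].ravel())
cv2.imwrite("pics/c6.png",cv2.resize(C["frame"][60:210,190:340,::-1],None,fx=4,fy=4))
E
```

```text
time_s: 10.77
tcp_pos: [0.5406, 0.1205, 0.2457]
eef_rot: [180.0, 0.0, -104.7]
contact_force: [0.4, 0.4, -1.4]
gripper_width: 0.0279
gripper_force: 45.0
card mid [np.float64(0.5369799717197219), np.float64(-0.10342262297025488)] (array([ 0.2175, -0.0532,  0.0005]), array([  0.  ,   0.03, -20.58]))
-0.03 92 [-0.0051 -0.0317  0.0143  0.0293]
-0.02 193 [-0.0179 -0.0294  0.0218  0.0281]
-0.01 110 [-0.0088 -0.0291  0.0217  0.0287]
0.0 23 [ 0.0081 -0.0152  0.0223  0.0141]
0.01 28 [-0.0138 -0.0099  0.0205  0.0087]
0.02 36 [-0.0206 -0.0102  0.0244  0.0096]
0.03 162 [-0.0216 -0.0126  0.0262  0.0121]
0.04 33 [-0.0186 -0.0149  0.0243  0.0141]
0.05 43 [-0.0233 -0.0169  0.0246  0.0154]
0.06 65 [-0.0151 -0.0182  0.0261  0.016 ]
0.07 15 [-0.0134 -0.0186  0.0241  0.0163]
```

View pics/c6.png

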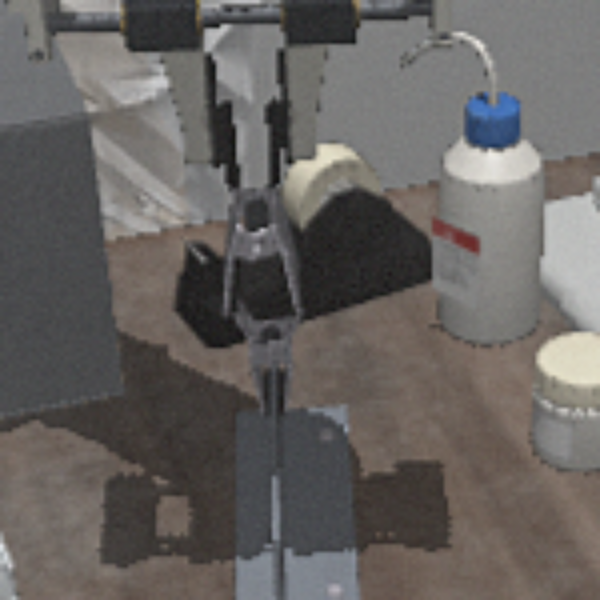

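The crop shows the clip held squeezed by its beads at about (260,170), jaws gaping and clear of the rail. Next I carry it over the card.

Units first: shifts go in shares of 80 cm and turns go in shares of 90 degrees. So 0.2175 m / 0.8 = 0.2719, 0.212 m / 0.8 = 0.265, -20.58 degrees / 90 = -0.2287.

```bash
python3 -m pendant '{"sx":[0.0125, 0.0375, 0.0688, 0.1, 0.1313, 0.1625, 0.1938, 0.225, 0.25, 0.265, 0.2719, 0.2719], "sy":[-0.0038, -0.01, -0.0175, -0.025, -0.0325, -0.04, -0.0475, -0.055, -0.0613, -0.065, -0.0665, -0.0665], "sz":[0, 0, 0, 0, 0, 0, 0, 0, 0, 0, 0, 0], "drx":[0, 0, 0, 0, 0, 0, 0, 0, 0, 0, 0, 0], "dry":[0, 0, 0, 0, 0, 0, 0, 0, 0, 0, 0, 0], "drz":[-0.0111, -0.0333, -0.0556, -0.0833, -0.1111, -0.1389, -0.1667, -0.1944, -0.2167, -0.2287, -0.2287, -0.2287]}'
python3 - <<'E'
from h import *; from plant import r
np.set_printoptions(precision=4,suppress=True)
s=r.get_state();R=Ro.from_euler("xyz",s["eef_rot"],degrees=True)
print(delta(s,[.5370,-.1034,.156],-84.1))
C=r.capture("side");L=R.inv().apply((cloud(C)-s["tcp_pos"]).reshape(-1,3));np.savez("side5.npz",**C)
for z0 in np.arange(.03,.17,.01):
    g=(L[:,2]>=z0)&(L[:,2]<z0+.01)&(abs(L[:,1])<.03)&(abs(L[:,0])<.04)
    if g.sum()>3:print(z0.round(3),g.sum(),np.percentile(L[g],[1,99],0)[:,:2].ravel())
cv2.imwrite("pics/c7.png",cv2.resize(C["frame"][140:290,220:370,::-1],None,fx=4,fy=4))
E
```

```text
time_s: 11.82
tcp_pos: [0.5367, -0.1043, 0.2446]
eef_rot: [179.9, 0.0, -84.2]
contact_force: [-0.1, -0.3, -0.5]
gripper_width: 0.0283
gripper_force: 45.0
(array([-0.0009, -0.0006,  0.0886]), array([ 0.12,  0.  , -0.12]))
0.03 209 [-0.0213 -0.0111  0.0256  0.0134]
0.04 115 [-0.0215 -0.014   0.0239  0.0154]
0.05 110 [-0.0206 -0.0153  0.0241  0.0171]
0.06 145 [-0.0205 -0.0158  0.0248  0.0186]
0.07 22 [-0.0185 -0.0176  0.0248  0.0188]
0.14 110 [-0.0386 -0.0036  0.0387  0.0011]
0.15 85 [-0.0388 -0.0005  0.0392  0.0016]
0.16 74 [-0.0394 -0.0002  0.038   0.0014]
0.17 72 [-0.0377  0.      0.0394  0.0014]
```

View pics/c7.png

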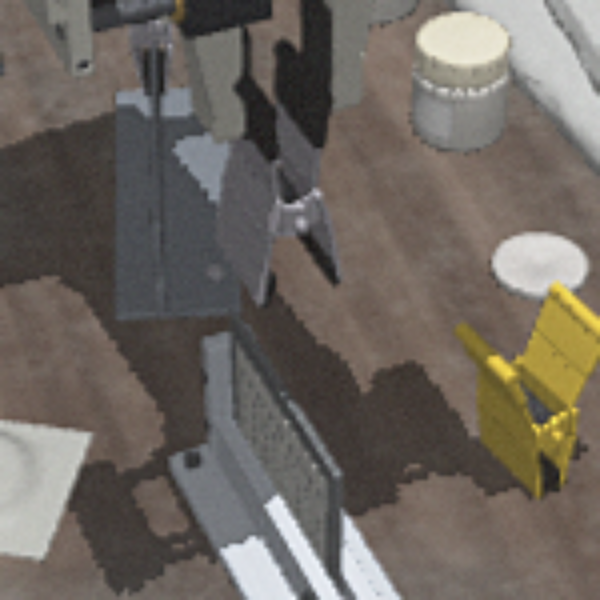

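The crop shows the jaws gaping at (265,295) and (335,280), directly over the card's top edge, with offset around 1.5 mm. Next I lower the clip.

Scaled: 0.087 m / 0.8 = 0.1088, -0.001 m / 0.8 = -0.0013, -0.1 degrees / 90 = -0.0011.

```bash
python3 -m pendant '{"sx":[-0.0011, -0.0011, -0.0011, -0.0011, -0.0011, -0.0011, -0.0011, -0.0011, -0.0011, -0.0011, -0.0011], "sy":[-0.0013, -0.0013, -0.0013, -0.0013, -0.0013, -0.0013, -0.0013, -0.0013, -0.0013, -0.0013, -0.0013], "sz":[0.0188, 0.0438, 0.065, 0.08, 0.0913, 0.1, 0.105, 0.1088, 0.1088, 0.1088, 0.1088], "drx":[0, 0, 0, 0, 0, 0, 0, 0, 0, 0, 0], "dry":[0, 0, 0, 0, 0, 0, 0, 0, 0, 0, 0], "drz":[-0.0011, -0.0011, -0.0011, -0.0011, -0.0011, -0.0011, -0.0011, -0.0011, -0.0011, -0.0011, -0.0011]}'
python3 - <<'E'
from h import *; from plant import r
np.set_printoptions(precision=4,suppress=True)
s=r.get_state();R=Ro.from_euler("xyz",s["eef_rot"],degrees=True)
C=r.capture("side");W=cloud(C);L=R.inv().apply((W-s["tcp_pos"]).reshape(-1,3))
print("card top z rel",s["tcp_pos"][2]-.1)
for z0 in np.arange(.03,.12,.008):
    g=(L[:,2]>=z0)&(L[:,2]<z0+.008)&(abs(L[:,1])<.03)&(abs(L[:,0])<.06)
    if g.sum()>3:print(z0.round(3),g.sum(),np.sort(L[g,1])[[1,g.sum()//4,g.sum()//2,3*g.sum()//4,-2]],np.percentile(L[g,0],[1,99]))
cv2.imwrite("pics/c8.png",cv2.resize(C["frame"][160:310,220:370,::-1],None,fx=4,fy=4))
E
```

```text
time_s: 12.78
tcp_pos: [0.5386, -0.1024, 0.1594]
eef_rot: [-179.9, -0.0, -84.0]
contact_force: [-0.9, -0.5, -1.2]
gripper_width: 0.0284
gripper_force: 45.0
card top z rel 0.05940498572965494
0.03 151 [-0.0108 -0.0021  0.0059  0.011   0.0133] [-0.0213  0.0262]
0.038 99 [-0.0131 -0.0039  0.0128  0.0138  0.0149] [-0.0193  0.0242]
0.046 63 [-0.0132 -0.0117  0.0147  0.0152  0.0163] [-0.0225  0.024 ]
0.054 163 [-0.0148 -0.0001  0.0026  0.0158  0.0172] [-0.0498  0.0576]
0.062 139 [-0.0165  0.0023  0.0033  0.0171  0.0188] [-0.0508  0.0576]
0.07 80 [-0.0133  0.0026  0.0032  0.004   0.0182] [-0.0571  0.0579]
0.078 83 [0.001  0.0029 0.0034 0.0064 0.0132] [-0.059   0.0582]
0.086 62 [0.0014 0.0031 0.0036 0.005  0.0131] [-0.0568  0.0579]
0.094 64 [0.001  0.003  0.0034 0.0087 0.0147] [-0.0586  0.0573]
0.102 76 [0.0009 0.0029 0.0033 0.0056 0.014 ] [-0.0579  0.0581]
0.11 92 [0.0014 0.003  0.0033 0.0038 0.0137] [-0.0576  0.0579]
0.118 392 [-0.0093  0.0037  0.0079  0.0114  0.0167] [-0.0535  0.0591]
```

View pics/c8.png

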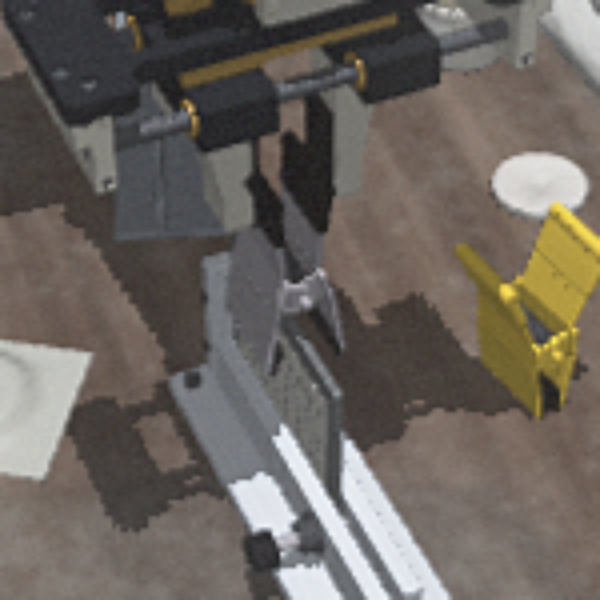

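The crop shows the jaws straddling the card at (270,370) and (338,345), clear on both sides and about 11 mm down. I lower it 3 mm more, settle, and hand in.

Scaled: 0.003 m / 0.8 = 0.0038, 0.0015 m / 0.8 = 0.0019.

```bash
python3 -m pendant '{"sx":[0, 0, 0, 0, 0, 0], "sy":[0.0006, 0.0013, 0.0013, 0.0013, 0.0013, 0.0013], "sz":[0.0019, 0.0038, 0.0038, 0.0038, 0.0038, 0.0038], "drx":[0, 0, 0, 0, 0, 0], "dry":[0, 0, 0, 0, 0, 0], "drz":[0, 0, 0, 0, 0, 0]}'
python3 - <<'E'
from h import *; from plant import r
np.set_printoptions(precision=4,suppress=True)
s=r.get_state();R=Ro.from_euler("xyz",s["eef_rot"],degrees=True)
C=r.capture("side");W=cloud(C);L=R.inv().apply((W-s["tcp_pos"]).reshape(-1,3))
g=(abs(L[:,1])<.03)&(abs(L[:,0])<.04)&(L[:,2]>.045)&(L[:,2]<.1)
for lo,hi in((-.03,-.009),(-.006,.008),(.009,.03)):
    k=g&(L[:,1]>lo)&(L[:,1]<hi)&((L[:,2]<.085));print(k.sum(),k.any() and np.percentile(L[k],[2,50,98],0),k.any() and "world z min %.4f max %.4f"%tuple(np.percentile(W.reshape(-1,3)[k,2],[1,99])))
E
```

```text
time_s: 13.33
tcp_pos: [0.5373, -0.1025, 0.1558]
eef_rot: [-180.0, -0.0, -84.0]
contact_force: [0.2, -0.9, -0.6]
gripper_width: 0.0281
gripper_force: 45.0
77 [[-0.0163 -0.0164  0.0459]
 [ 0.0177 -0.0128  0.0605]
 [ 0.0247 -0.0099  0.0729]] world z min 0.0827 max 0.1101
147 [[ 0.0008 -0.0019  0.0548]
 [ 0.0221  0.0015  0.0669]
 [ 0.039   0.0024  0.0841]] world z min 0.0711 max 0.1010
188 [[-0.0208  0.012   0.0455]
 [ 0.0053  0.016   0.0589]
 [ 0.024   0.0185  0.0713]] world z min 0.0843 max 0.1104
```

Both tips are about 15 mm below the card's top edge (z ≈ 0.083–0.084). The card sits centrally between the jaws, and the contact force is near zero.

```bash
python3 -c "
from plant import r
print(r.close_job())"
```

```text
the job is handed in; nothing more can be done
None
```

I handed the job in at about 13 s: the card is against the stop with the pin out, and the wide clip is held squeezed open over the middle of the card, jaws about 15 mm down and clear on both sides (by camera and force readings; no verdict came back).

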